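# Shut the gauge chest

### The job

Shut up the little gauge chest on the granite table: push both drawers fully home with the fingertips, and after that swing its open lid down until it is fully shut. Push only from the outside, without slamming; do not grip, pull or reach inside anything, and leave the loose gauges where they are.

Things in the scene. Friction and masses are not known exactly. Their poses are not given: they have to be found in the camera images.
- chest: Fixed grey steel chest, 160 mm deep (its x), 320 mm wide (its y), 135 mm high without lid. Origin: centre of its underside, on the table. Front faces its own -x, roughly to the robot (yaw varies); z up. Two drawers side by side in front, faces 45 to 100 mm above the table; above them an open tray (floor 105 mm, rim 135 mm, walls 4 mm) that the lid covers.
- drawer_left (a joint): How far the drawer at the chest's +y side (left, seen from the robot) stands out towards the chest's -x, m: 0 = fully home, at most 0.075. It slides with about 2 N of friction, has no spring and stays where it is left.
- drawer_right (a joint): The same for the drawer at the chest's -y side (right, seen from the robot).
- drawer_left_front (a point): Centre of the outer face of the left drawer's flat front, which is 150 mm wide and 55 mm high (8 mm thick, black finger mark 1 mm proud); 72.5 mm above the table. With the drawer home it is at x -88 mm, y +78.5 mm in the chest's frame. Its axes are the chest's; the face looks to -x. Behind the front is the drawer's inside, not to be touched: low walls, foam and pins.
- drawer_right_front (a point): The same on the right drawer; home at x -88 mm, y -78.5 mm in the chest's frame.
- lid (a joint): Opening angle of the chest's lid, rad: 0 = shut (level), starts at 0.9 to 1.2 (leaning up and away from the robot), upper stop at 1.6. Stiff friction hinge: it stays at any angle where it is left and takes about 1 to 4 N at its free edge to push down.
- lid_hinge (a point): Middle of the lid's hinge line, along the chest's y, at the rear top edge of the chest: x +80 mm, z 135 mm in the chest's frame. The lid rotates about it. Its axes turn with the lid and are the chest's when shut.
- lid_edge (a point): Middle of the lid's free edge, on its outer face. The lid is a flat plate 12 mm thick, 324 mm wide; its outer face lies 12 mm from the hinge line's plane and the free edge 162 mm from the hinge. When shut the outer face is 147 mm above the table and looks up. Its inner face has a grey lining, 110 x 270 x 5 mm, not to be touched.
- ring_gauge: Loose steel ring, 60 mm outside, 38 mm hole, 16 mm high, lying in the tray under the lid; origin at the centre of its underside. Leave alone.
- setup_block: Loose steel block with holes, 50 x 25 x 75 mm high, standing to the left of the chest; origin at the centre of its underside. Leave alone.
- master_plug: Loose stepped steel plug gauge, 48 mm diameter, 80 mm high, standing to the right of the chest; origin at the centre of its underside. Leave alone.

How it is judged:
On the way, in this order (a step that is already met when the one before it is completed fails the run):
1. both drawers are fully home while the lid is still open (value of joint each of drawer_left, drawer_right below 0.004 m and value of joint lid above 0.5 rad), for 0.1 s.
2. the lid is shut (value of joint lid below 0.035 rad), for 0.2 s.
At the end, for the whole second after the job is handed in: Both drawers within 4 mm of home, the lid within 0.035 rad (6 mm at its edge) of shut, the three loose gauges within 15 mm of where they stood (value of joint each of drawer_left, drawer_right below 0.004 m and value of joint lid below 0.035 rad and distance of each of ring_gauge, setup_block, master_plug from where it was at the start of the episode below 0.015 m); the robot touches nothing.
It fails at once if a loose gauge is knocked, moved or lifted (15 mm) (distance of any of ring_gauge, setup_block, master_plug from where it was at the start of the episode above 0.015 m or angle between any of setup_block, master_plug's own z axis and vertical above 0.3 rad).
It fails at once if the lid is lifted further open (past 1.4 rad) or a drawer pulled further out (past 65 mm) (value of joint lid above 1.4 rad or value of joint any of drawer_left, drawer_right above 0.065 m).
It fails at once if the fingers grip the lid or a drawer, or reach in: they press on the lid's lining or a drawer's inside (2 N) (contact force between the fingers and lid_c1 above 2 N or contact force between the fingers and drawer_left_c1 above 2 N or contact force between the fingers and drawer_left_c2 above 2 N or contact force between the fingers and drawer_left_c3 above 2 N or contact force between the fingers and drawer_right_c1 above 2 N or contact force between the fingers and drawer_right_c2 above 2 N or contact force between the fingers and drawer_right_c3 above 2 N).
It fails at once if the lid (3 rad/s) or a drawer (0.5 m/s) is slammed (velocity of joint lid below -3 rad/s or velocity of joint any of drawer_left, drawer_right below -0.5 m/s).
It also fails if it takes over 54 s, if anything falls off the work surface, if the arm or the gripper's body presses on something with over 40 N, if the wrist force passes 120 N, or if a joint passes its speed limit or range.

### The arm

A 6-joint arm with a two-finger parallel gripper is mounted at the origin on the work surface. World frame = base frame: x ahead of the robot, y to its left, z up, the work surface at z = 0. Lengths are in m, angles in rad, forces in N, time in s.
With the tool pointing down it reaches from about 0.375 to 0.975 m from the base axis. Payload 3.8 kg.
Tool frame: the origin (TCP) lies at the very end of the fingers, on their centre line; the grasp point (between the pads) lies 19 mm behind it (arm.grip_point_offset is the distance from the TCP to the grasp point, in m); z points along the fingers, y is the line along which they close (so a half turn about z gives the same grasp; the last joint's range is limited). The gripper opens to 85 mm and grips with 20 to 120 N. Pads are 22 mm wide; open, the fingers measure 114 mm over their backs; the gripper's body (76 mm by 85 mm) begins 54 mm behind the grasp point. The pads swing forward as they close: fully open they stand 13 mm farther back than shut.
Start: joints at [-1.181, 0.264, 1.604, -0, 1.274, -0.037], TCP at [0.279, -0.614, 0.231] pointing down, gripper open.
Joint ranges: [-2.63, 2.63], [-0.94, 2.18], [0.31, 2.57], [-1.31, 4.45], [0, 2.66], [-2.55, 2.55]. Speed limits (rad/s): [2.57, 2.57, 3.14, 3.14, 3.14, 3.14].

### API

Orientations are given as a rotation vector (axis times angle).
In Python, from cell import arm gives the robot as it stands. Calls block until the motion is done:
- arm.movep(position, orientation): joint-space move of the TCP to a pose.
- arm.line_to(position, feed=0.15, rot=None): straight line of the TCP; rot=None keeps the orientation; feed is the mean speed in m/s.
- arm.movej(angles): joint-space move.
- arm.grip(opening, grasp_force=None): finger opening in m; grasp_force is the grip in N (None keeps the last); returns when the fingers have stopped.
- arm.wait(seconds).
- arm.ik(position, orientation): joint angles nearest the present ones, or None.
- arm.read_state(): the state.
- arm.read_camera(name): name is "side" or "top" or "wrist"; returns a dict with "image" (400x640x3 uint8, red, green, blue), "range_z" (400x640 float32, m along the optical axis (not along the pixel's ray), 0 where there is no reading), "fx", "fy", "cx", "cy" (pixels), "dist_coeffs" ([k1, k2, p1, p2, k3] as OpenCV has them; the pictures are not rectified), "origin" and "attitude" of the camera in the world. Camera axes: x right, y up, looking along -z (the intrinsics and any distortion apply to the point x, -y, -z); pixel columns grow to the right and rows downward; lengths in m; the calibration is good to about 2 mm. A picture is of the moment at which its call begins.
A pose or a line that the arm cannot do raises arm.IKError and nothing moves.
- arm.finish_job(): hands the job in; it is judged then, once.
The state is a dict: "time": time; "qpos": joint angles; "joint_vel": joint speeds; "tau": joint torques, N m; "tool_pos": TCP position; "ee_rot": TCP orientation; "ft_force": force on the tool from outside, world axes, zero at the start; "torque": the same for the moment, N m; "width": finger opening in m; "gripper_force": force on a finger pad.
Only numpy, scipy, OpenCV 4.12 (cv2) and the standard library are available. Lean on these libraries where they do the work, as an engineer would, in place of code of your own. Each camera call takes 0.05 s, during which the arm holds its last target. There are 200 camera calls.

## Working session

There is one attempt and no reset: what is moved stays moved. The work goes in short steps, each a Python script; the robot and the scene stay as the last script left them, time stands still between calls to the robot, and variables do not carry over. Pictures are saved under pics/ and viewed, at most 10 in all, crops included, and the job is handed in when it is done.

```bash
ls; mkdir -p pics
cat > h.py <<'E'
import numpy as np, cv2
from scipy.spatial.transform import Rotation as R
from cell import arm
def att(c):
    a=np.array(c["attitude"],float)
    return a if a.shape==(3,3) else (R.from_rotvec(a).as_matrix() if a.size==3 else R.from_quat(a).as_matrix())
def cloud(c):
    "world point per pixel (400x640x3) from the depth image"
    K=np.array([[c["fx"],0,c["cx"]],[0,c["fy"],c["cy"]],[0,0,1]])
    v,u=np.mgrid[0:400,0:640]
    n=cv2.undistortPoints(np.stack([u,v],-1).reshape(-1,1,2).astype(float),K,np.array(c["dist_coeffs"],float)).reshape(400,640,2)
    d=c["range_z"].astype(float)
    p=np.stack([n[...,0]*d,-n[...,1]*d,-d],-1)
    P=p@att(c).T+np.array(c["origin"]); P[d==0]=np.nan
    return P
E
python3 - <<'E'
from h import *
for n in("top","side"):
    c=arm.read_camera(n); cv2.imwrite(f"pics/{n}0.png",c["image"][...,::-1]); P=cloud(c); np.save(f"{n}0.npy",P)
    print(n,c["origin"],c["attitude"],c["fx"],c["dist_coeffs"])
print(arm.read_state())
E
```

```text
pics
top [0.42834769 0.04804086 1.21231008] [ 0.16384846 -0.14309574 -1.5596801 ] 423.43439915777907 [-0.05192884  0.          0.          0.          0.        ]
side [0.55142417 0.3645195  1.0291825 ] [ 0.06099147 -0.44853471 -2.81210086] 409.0477531159344 [0.02830523 0.         0.         0.         0.        ]
{'time': 0.1, 'qpos': array([-1.18092444e+00,  2.64730636e-01,  1.60526064e+00, -1.94011957e-05,
        1.27370041e+00, -3.69159627e-02]), 'joint_vel': array([ 0.00010427, -0.00138153, -0.00172382,  0.000497  , -0.00135985,
       -0.00058738]), 'tau': array([ 4.42893297e-04, -5.16708255e+01, -3.68589413e+01, -1.14485747e-04,
        6.25662928e-03, -1.76619312e-05]), 'tool_pos': array([ 0.27914244, -0.61383815,  0.2300384 ]), 'ee_rot': array([-3.06831605e+00, -6.64892178e-01,  6.07139199e-04]), 'ft_force': array([-0.89714222, -0.37120787,  0.45150796]), 'torque': array([-0.01064873, -0.03182823,  0.01714138]), 'gripper_force': 0.0, 'width': 0.0857104649562416}
```

View pics/top0.png

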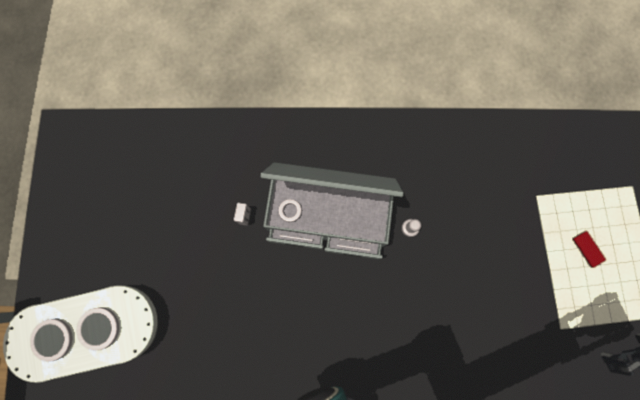

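View pics/side0.png

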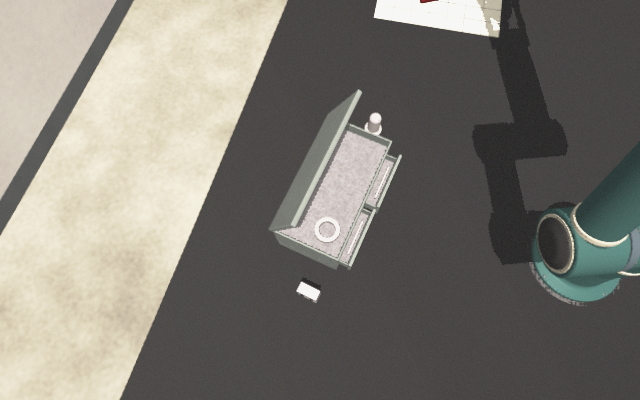

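The top view shows the chest at about (262–402, 163–258) with both drawers standing out along its lower edge, the right one further. The ring is at (290,210), the block at (242,213) and the plug at (411,228). The side view agrees, with the lid raised and leaning over the tray.

Run:
```python
from h import *
from scipy.spatial import cKDTree
for n in("top","side"):
    P=np.load(n+"0.npy"); img=cv2.imread(f"pics/{n}0.png")
    v,u=np.mgrid[0:400,0:640]
    roi=(u>255)&(u<410)&(v>155)&(v<265) if n=="top" else (u>265)&(u<405)&(v>88)&(v<272)
    Q=P[roi]; Q=Q[np.isfinite(Q).all(1)]
    print(n,"table z",np.nanmedian(P[300:330,250:320,2]) )
    L=Q[(Q[:,2]>.155)&(Q[:,2]<.265)&(Q[:,0]<.95)]
    best=None; rng=np.random.default_rng(0)
    for _ in range(500):
        a=L[rng.choice(len(L),3,False)]; m=np.cross(a[1]-a[0],a[2]-a[0])
        if np.linalg.norm(m)<1e-6: continue
        m/=np.linalg.norm(m); k=abs((L-a[0])@m)<.003
        if best is None or k.sum()>best.sum(): best=k
    I=L[best]; c0=I.mean(0); m=np.linalg.svd(I-c0,full_matrices=False)[2][2]; m*=np.sign(m[2])
    print(" lid plane n",m,"c",c0,len(I),len(L)," theta",np.arctan2(np.hypot(*m[:2]),m[2]),"yaw",np.arctan2(m[1],m[0]), "zmax",np.percentile(L[:,2],99),np.percentile(Q[:,2],99.5))
    yaw=np.arctan2(m[1],m[0]); ex=np.array([np.cos(yaw),np.sin(yaw)]); ey=np.array([-ex[1],ex[0]])
    B=Q[(Q[:,2]>.128)&(Q[:,2]<.142)]; print(" rim (local x,y ranges)",[np.percentile(B[:,:2]@e,[1,5,50,95,99]).round(4) for e in(ex,ey)])
    r=cv2.minAreaRect(B[:,:2].astype(np.float32)); print(" rim rect",r)
    D=Q[(Q[:,2]>.090)&(Q[:,2]<.102)]
    s=D[:,:2]@ex; t=D[:,:2]@ey
    for lo in np.arange(t.min(),t.max(),.02):
        k=(t>=lo)&(t<lo+.02); print("  y",lo.round(3),"xmin",np.sort(s[k])[:4].round(4)) if k.sum()>4 else 0
```

```text
top table z -0.0006174559675342639
 lid plane n [ 0.90054641 -0.12055367  0.4177116 ] c [0.68101074 0.02875422 0.21255088] 1186 1186  theta 1.1398711282854173 yaw -0.13307608259449316 zmax 0.26378608185673774 0.28677608099493324
 rim (local x,y ranges) [array([0.5333, 0.5335, 0.5371, 0.6535, 0.7042]), array([-0.0397, -0.0385,  0.1127,  0.2794,  0.2804])]
 rim rect ((0.6295410990715027, 0.0369582325220108), (0.32102876901626587, 0.17229413986206055), 82.12499237060547)
  y -0.035 xmin [0.4972 0.4973 0.4978 0.4983]
  y -0.015 xmin [0.4977 0.4977 0.4977 0.4981]
  y 0.005 xmin [0.4976 0.4979 0.498  0.4988]
  y 0.025 xmin [0.4974 0.4977 0.4977 0.4978]
  y 0.045 xmin [0.4974 0.4975 0.4979 0.4983]
  y 0.065 xmin [0.4979 0.4981 0.4983 0.4985]
  y 0.085 xmin [0.4978 0.498  0.4982 0.4986]
  y 0.105 xmin [0.4977 0.4984 0.4985 0.499 ]
  y 0.125 xmin [0.5024 0.5024 0.5032 0.5039]
  y 0.145 xmin [0.5019 0.5022 0.5024 0.5032]
  y 0.165 xmin [0.5022 0.5025 0.5026 0.5028]
  y 0.185 xmin [0.5023 0.5024 0.5026 0.5029]
  y 0.205 xmin [0.5025 0.5025 0.5029 0.5031]
  y 0.225 xmin [0.5025 0.5025 0.5027 0.5
[... 586 characters left out ...]
43 0.4946 0.4953 0.4956]
  y -0.017 xmin [0.4939 0.4942 0.4945 0.4949]
  y 0.003 xmin [0.4937 0.4943 0.4947 0.495 ]
  y 0.023 xmin [0.4939 0.4942 0.4949 0.4951]
  y 0.043 xmin [0.4937 0.494  0.4947 0.495 ]
  y 0.063 xmin [0.4939 0.4943 0.4948 0.4955]
  y 0.083 xmin [0.4937 0.4942 0.4944 0.4947]
  y 0.103 xmin [0.494  0.4943 0.4955 0.4958]
  y 0.123 xmin [0.4985 0.4987 0.499  0.4994]
  y 0.143 xmin [0.4986 0.4988 0.4992 0.4995]
  y 0.163 xmin [0.4984 0.4991 0.4994 0.4996]
  y 0.183 xmin [0.4985 0.4989 0.4992 0.4997]
  y 0.203 xmin [0.4987 0.4991 0.4993 0.4996]
  y 0.223 xmin [0.4985 0.4989 0.4994 0.4998]
  y 0.243 xmin [0.4987 0.499  0.4996 0.4999]
  y 0.263 xmin [0.4989 0.4992 0.4998 0.5001]
```

```bash
cat >> h.py <<'E'
yaw=-0.135; ex=np.array([np.cos(yaw),np.sin(yaw),0]); ey=np.array([-np.sin(yaw),np.cos(yaw),0]); ez=np.array([0,0,1.])
C0=0.6115*ex+0.1203*ey          # chest origin
def W(x,y,z): return C0+x*ex+y*ey+z*ez      # chest frame -> world
def rot(dep,s=1):
    z=np.cos(dep)*ex-np.sin(dep)*ez; y=s*ey
    return R.from_matrix(np.c_[np.cross(y,z),y,z]).as_rotvec()
E
python3 - <<'E'
from h import *
print("C0",C0)
for s in(1,-1):
  for d in(35,45,60,90):
    r=rot(np.radians(d),s)
    print(s,d,[None if (q:=arm.ik(W(*p),r)) is None else q.round(2) for p in((-.19,-.0785,.2),(-.16,-.0785,.068),(-.09,.0785,.068),(.03,0,.33))])
E
```

```text
C0 [0.62212738 0.03690345 0.        ]
1 35 [None, None, array([0.48, 0.07, 2.57, 4.14, 0.6 , 1.05]), array([ 0.12, -0.3 ,  2.25, -0.72,  0.32, -0.72])]
1 45 [None, None, None, array([ 0.1 , -0.25,  2.13, -0.34,  0.52, -1.11])]
1 60 [array([-0.07, -0.6 ,  2.48, -0.05,  0.74, -1.47]), None, array([ 0.32, -0.01,  2.35, -0.62,  0.39, -0.59]), array([ 0.07, -0.14,  1.93, -0.13,  0.83, -1.31])]
1 90 [array([-0.09, -0.21,  2.15, -0.  ,  1.2 , -1.53]), array([-0.1 ,  0.01,  2.22, -0.  ,  0.91, -1.53]), array([ 0.18,  0.2 ,  2.  , -0.  ,  0.93, -1.25]), array([ 0.01,  0.18,  1.53, -0.  ,  1.44, -1.42])]
-1 35 [None, None, array([ 0.48,  0.07,  2.57,  4.14,  0.6 , -2.09]), array([ 0.12, -0.3 ,  2.25, -0.72,  0.32,  2.42])]
-1 45 [None, None, None, array([ 0.1 , -0.25,  2.13, -0.34,  0.52,  2.04])]
-1 60 [array([-0.07, -0.6 ,  2.48, -0.05,  0.74,  1.67]), None, None, array([ 0.07, -0.14,  1.93, -0.13,  0.83,  1.84])]
-1 90 [array([-0.09, -0.21,  2.15, -0.  ,  1.2 ,  1.61]), array([-0.1 ,  0.01,  2.22, -0.  ,  0.91,  1.61]), array([ 0.18,  0.2 ,  2.  , -0.  ,  0.93,  1.89]), array([ 0.01,  0.18,  1.53, -0.  ,  1.44,  1.72])]
```

```bash
cat > push.py <<'E'
from h import *
def F(): return np.array(arm.read_state()["ft_force"])
def push(y,r):
    arm.line_to(W(-.145,y,.078),rot=r); arm.wait(.2); f0=F()
    x=-.145; log=[]
    while x<-.090:
        x+=.008 if x<-.109 else .0015
        arm.line_to(W(x,y,.078),feed=.05)
        f=(F()-f0)@ex; log.append((round(x,4),round(f,1)))
        if abs(f)>12: break
    print(log); arm.line_to(W(-.15,y,.078),feed=.2)
r=rot(np.radians(75))
if any(arm.ik(W(x,y,z),r) is None for x,y,z in((-.145,-.0785,.078),(-.145,.0785,.078),(-.15,-.0785,.2))): r=rot(np.pi/2); print("vertical")
arm.grip(0.0); arm.movep(W(-.15,-.0785,.2),r)
push(-.0785,r); arm.line_to(W(-.15,.0785,.078),feed=.2); push(.0785,r)
arm.line_to(W(-.14,.0785,.2),feed=.2)
s=arm.read_state(); print(s["time"],s["width"],s["tool_pos"])
c=arm.read_camera("side"); cv2.imwrite("pics/side1.png",c["image"][60:300,240:460,::-1].repeat(2,0).repeat(2,1)); np.save("side1.npy",cloud(c))
Q=np.load("side1.npy")[88:272,265:405].reshape(-1,3)-C0
D=Q[(Q[:,2]>.09)&(Q[:,2]<.102)]; s=D@ex;t=D@ey
for lo in np.arange(-.15,.15,.03):
    k=(t>=lo)&(t<lo+.03); print(lo.round(3),np.sort(s[k])[:4].round(4))
E
python3 push.py
```

```text
[(-0.137, np.float64(-0.7)), (-0.129, np.float64(-1.2)), (-0.121, np.float64(-0.9)), (-0.113, np.float64(-1.0)), (-0.105, np.float64(-1.1)), (-0.1035, np.float64(-2.8)), (-0.102, np.float64(-2.2)), (-0.1005, np.float64(-1.3)), (-0.099, np.float64(-2.1)), (-0.0975, np.float64(-5.0)), (-0.096, np.float64(-11.5)), (-0.0945, np.float64(-16.3))]
[(-0.137, np.float64(1.4)), (-0.129, np.float64(0.7)), (-0.121, np.float64(0.9)), (-0.113, np.float64(-0.2)), (-0.105, np.float64(0.9)), (-0.1035, np.float64(0.2)), (-0.102, np.float64(-0.5)), (-0.1005, np.float64(0.1)), (-0.099, np.float64(0.1)), (-0.0975, np.float64(-4.3)), (-0.096, np.float64(-10.3)), (-0.0945, np.float64(-17.9))]
13.8333 0.0003474458080924954 [0.49368283 0.13323192 0.19898433]
-0.15 [-0.0899 -0.0894 -0.089  -0.0888]
-0.12 [-0.09   -0.0896 -0.0895 -0.0893]
-0.09 [-0.09   -0.0899 -0.0897 -0.0894]
-0.06 [-0.0901 -0.09   -0.0897 -0.0895]
-0.03 [-0.0901 -0.0899 -0.0897 -0.0893]
0.0 [-0.0901 -0.0899 -0.0897 -0.0893]
0.03 [-0.09   -0.09   -0.0899 -0.0898]
0.06 [-0.09   -0.0898 -0.0896 -0.0893]
0.09 [-0.09   -0.0899 -0.0897 -0.0896]
0.12 [-0.09   -0.09   -0.0898 -0.0895]
```

Both drawers reached their stops: the force rose at the same x, and the side camera puts the fronts at −0.088 once its 1.7 mm bias is removed. Next is the lid, pushed along an arc on its outer face.

```bash
cat > lid.py <<'E'
from h import *
def F(): return np.array(arm.read_state()["ft_force"])
rv=rot(np.pi/2)
def T(th,r=.145): return W(.08-r*np.cos(th)+.012*np.sin(th)+.011, 0, .135+r*np.sin(th)+.012*np.cos(th))
arm.line_to(W(-.14,.0785,.38),feed=.25,rot=rv); arm.line_to(W(.09,0,.38),feed=.25)
arm.line_to(T(1.3)+.02*ex+.01*ez,feed=.15); arm.wait(.2); f0=F()
log=[]
def step(p,lim):
    arm.line_to(p,feed=.06); f=F()-f0; log.append((round(f@ex,1),round(f[2],1))); return np.linalg.norm(f)>lim
for th in np.linspace(1.3,.03,24):
    if step(T(th),25): print("high force at",th); break
else:
    for dz in np.arange(.002,-.0071,-.0015):
        if step(T(0)+dz*ez,18): print("seated dz",dz); break
print(log); print(arm.read_state()["time"],arm.read_state()["tool_pos"])
if th<.04:
    p=np.array(arm.read_state()["tool_pos"]); arm.line_to(p+.1*ez,feed=.15)
    arm.line_to(W(-.2,0,.3),feed=.25)
c=arm.read_camera("side"); cv2.imwrite("pics/side2.png",c["image"][60:320,220:480,::-1].repeat(2,0).repeat(2,1)); P=cloud(c)
Q=P[88:272,265:405].reshape(-1,3)-C0; Q=Q[np.isfinite(Q).all(1)]; x=Q@ex;y=Q@ey
k=(abs(y)<.15)&(x>-.07)&(x<.07)&(Q[:,2]<.2); A=np.c_[x[k],y[k],np.ones(k.sum())]
print("lid plane slope x,y,z0",np.linalg.lstsq(A,Q[k,2],rcond=None)[0],np.percentile(Q[k,2],[2,50,98]))
k=(Q[:,2]>.06)&(Q[:,2]<.102)&(abs(y)<.15); print("drawer xmin",[np.percentile(x[k&(np.sign(y)==s)],5).round(4) for s in(1,-1)])
print(arm.read_state()["time"])
E
python3 lid.py
```

```text
seated dz -0.004
[(np.float64(-0.3), np.float64(-0.4)), (np.float64(0.1), np.float64(-0.5)), (np.float64(0.2), np.float64(1.4)), (np.float64(-0.3), np.float64(0.2)), (np.float64(0.1), np.float64(-0.3)), (np.float64(0.3), np.float64(0.9)), (np.float64(0.0), np.float64(-1.0)), (np.float64(-0.3), np.float64(0.0)), (np.float64(-0.9), np.float64(0.8)), (np.float64(0.3), np.float64(-0.8)), (np.float64(-0.7), np.float64(-0.5)), (np.float64(-1.1), np.float64(0.1)), (np.float64(-0.3), np.float64(-0.3)), (np.float64(0.9), np.float64(-0.4)), (np.float64(0.5), np.float64(-0.6)), (np.float64(-0.2), np.float64(-0.4)), (np.float64(-0.5), np.float64(-0.5)), (np.float64(0.0), np.float64(-0.6)), (np.float64(-1.0), np.float64(-0.2)), (np.float64(0.5), np.float64(-0.2)), (np.float64(-0.8), np.float64(-0.7)), (np.float64(0.2), np.float64(0.1)), (np.float64(-0.2), np.float64(-0.5)), (np.float64(0.2), np.float64(-0.8)), (np.float64(-0.3), np.float64(0.1)), (np.float64(0.7), np.float64(0.4)), (np.float64(-2.2), np.float64(5.0)), (np.float64(-5.9), np.float64(11.7)), (np.float64(-10.0), np.float64(19.7))]
25.1333 [0.56873871 0.04416993 0.14690144]
lid plane slope x,y,z0 [-0.00049691 -0.00061367  0.14822246] [0.14502135 0.14823187 0.1514113 ]
drawer xmin [np.float64(-0.0902), np.float64(-0.0902)]
26.8
```

View pics/side2.png

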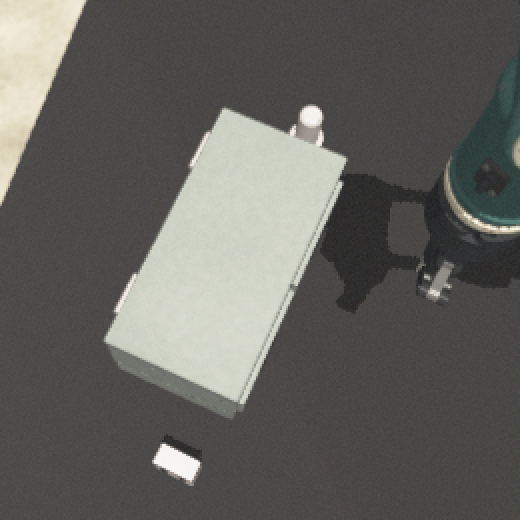

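The crop shows the lid level over the chest, from (107,342) to (346,157), with both drawer fronts flush. The block at (178,460) and plug at (308,125) are still standing, and the gripper is clear at (435,280). The measured lid slope is about 0.0005 rad and its height 148 mm, so it is shut.

```bash
python3 -c "
from cell import arm
print(arm.finish_job())"
```

```text
the job is handed in; nothing more can be done
None
```

I pushed both drawers fully home, then swung the lid shut, and handed the job in at about 27 s; the last camera check showed the drawers home, the lid level, the block and plug still standing, and the arm clear, but the ring was hidden under the lid and no verdict was returned.

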